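# Put the flat grater in the drying rack

### The job

The flat steel grater lying on the window sill is too thin to pick up where it lies: slide it to the front edge of the sill, without lifting it, until a good 3 cm of it sticks out over the edge and can be gripped there. Then pick it up and set it down, without dropping it, flat in the empty bay of the drying rack beside the egg poacher, between the upright pegs and lying across all four bars. Leave everything else where it is.

Things in the scene. Friction and masses are not known exactly. Their poses are not given: they have to be found in the camera images.
- grater: Flat hand grater: rectangular steel plate 150 mm long (x), 56 wide (y), 3 thick, rows of small dark holes, square ends; about 120 g, loose, flat on the sill. Origin: centre of its underside; -x is the end nearer the sill's front edge (within 0.25 rad of world -x at the start), z up. It tips off the sill if more than half its length hangs over.
- grater_front (a point): Middle of the grater's end nearer the sill's front edge, on the underside: 75 mm from the grater's origin along its -x. At the start 10 to 45 mm inside the edge.
- sill_edge (a point): Middle of the top front edge of the fixed white window sill, 80 mm above the counter; the edge runs straight along y, 1.6 m long. x points over the sill, away from the robot, z up: negative x is out over the edge. The top is flat, 31 cm deep. The edge is a nose 30 mm thick; in front of it is only air down to the counter.
- rack: White plastic drying rack, fixed on a grey tray on the sill, left or right of the grater. Origin: centre of its underside; x to its back (away from the robot), y to its left. Four round bars 8 mm thick run along y at x = -40, -13, 13, 40 mm, tops at z = 65 mm. On the front and back bars upright pegs 8 mm thick rise 25 mm above the bar tops at y = -80, 0, 80 mm: two bays, each 72 mm clear.
- rack_bay (a point): Middle of the rack's empty bay (the one at the rack's -y), level with the bar tops, 73 mm above the sill; axes as the rack. Pegs at y = -40 and +40 mm from here, on the front and back bars (x = -40, 40 mm). In front of the front bar it is open down to the tray, 65 mm below, which reaches 90 mm in front of here. The egg poacher stands in the other bay, at y = +80 mm.
- poacher: Bystander: steel egg poacher, a round cup 70 mm across and 30 mm high with a hinged flap on top, partly raised (up to 65 mm high), and a strip handle to the back; loose, standing on the bars in the bay next to the empty one. Origin: centre of its underside.
- bowl: Bystander: blue ceramic bowl, 124 mm across and 50 mm high, loose on a wooden board 14 mm thick. Origin: centre of its underside.
- salt: Bystander: glass salt cellar with a steel screw-top lid, 58 mm across and 57 mm high, loose on the same wooden board. Origin: centre of its underside.
- eggcup: Bystander: white egg cup, 50 mm across and 56 mm high, loose at the back of the sill. Origin: centre of its underside.
- peg_a: Bystander: grey plastic clothes peg, 74 x 16 x 10 mm, lying loose at the back of the sill. Origin: centre of its underside, x along it.
- peg_b: Bystander: a second such clothes peg, lying loose on the sill to the left of the grater.
- spoon: Bystander: wooden spoon, 220 mm long, lying loose on the counter in front of the sill, to the right.
Not all that is in view belongs to the job. Of the things like the grater, leave any that is blue; of the rest the smaller one is meant.

How it is judged (in metres and radians):
On the way, in this order (a step that is already met when the one before it is completed fails the run):
1. The grater lies flat on the sill with its front end at least 27 mm out over the front edge (x of grater_front in the frame of sill_edge below -0.027 m and angle between grater's own z axis and vertical below 0.08 rad and z of grater in the frame of sill_edge between -0.004 and 0.004 m), for 0.2 s.
2. The grater is held in the fingers, at least 50 mm above the sill (contact force between the fingers and grater above 1 N and z of grater in the frame of sill_edge above 0.05 m), for 0.1 s.
At the end, for the whole second after the job is handed in: The grater lies at rest, let go, in the empty bay: flat (underside within 4 mm of the bar tops, tilt under 0.08 rad), its middle within 11 mm sideways and 35 mm front to back of the bay point, turned under 0.2 rad from the bay's x (x of grater in the frame of rack_bay between -0.035 and 0.035 m and y of grater in the frame of rack_bay between -0.011 and 0.011 m and z of grater in the frame of rack_bay between -0.004 and 0.004 m and angle between grater's own z axis and vertical below 0.08 rad and angle between the x axis of grater and the x axis of rack_bay, either way round below 0.2 rad and linear speed of grater below 0.02 m/s and contact force between the fingers and grater below 0.05 N); the robot touches nothing.
It fails at once if The grater is lifted off the sill (6 to 30 mm) while its front end is not yet out over the edge (z of grater in the frame of sill_edge between 0.006 and 0.03 m and x of grater_front in the frame of sill_edge above 0 m).
It fails at once if The grater falls: it moves faster than 0.45 m/s with no finger on it (contact force between the fingers and grater below 0.05 N and linear speed of grater above 0.45 m/s).
It fails at once if A bystander (bowl, salt cellar, egg cup, egg poacher, clothes pegs, spoon) is moved by more than 25 mm (distance of any of bowl, salt, eggcup, poacher, peg_a, peg_b, spoon from where it was at the start of the episode above 0.025 m).
It also fails if it takes over 61 s, if anything falls off the work surface, if the arm or the gripper's body presses on something with over 40 N, if the wrist force passes 120 N, or if a joint passes its speed limit or range.

### The arm

A 6-joint arm with a two-finger parallel gripper is mounted at the origin on the work surface. World frame = base frame: x ahead of the robot, y to its left, z up, the work surface at z = 0. Lengths are in m, angles in degrees, forces in N, time in s.
With the tool pointing down it reaches from about 0.25 to 0.725 m from the base axis. Payload 9.7 kg.
Tool frame: the origin (TCP) lies at the very end of the fingers, on their centre line; the grasp point (between the pads) lies 19 mm behind it; z points along the fingers, y is the line along which they close (so a half turn about z gives the same grasp; the last joint's range is limited). The gripper opens to 85 mm and grips with 20 to 120 N. Pads are 22 mm wide; open, the fingers measure 114 mm over their backs; the gripper's body (76 mm by 85 mm) begins 54 mm behind the grasp point. The pads swing forward as they close: fully open they stand 13 mm farther back than shut.
Start: joints at [-63.312, 4.979, 10.078, 95.1, 0, 90], TCP at [0.247, -0.491, 0.231] pointing down, gripper open.
Joint ranges: [-179.16, 179.16], [-48.56, 103.87], [-65.8, 70.77], [-126.05, 130.52], [-82.76, 87.17], [-180, 180]. Speed limits (degrees/s): [127.2, 127.2, 147.25, 180, 180, 180].

### API

Orientations are given as [roll, pitch, yaw] about the fixed x, y, z axes, in that order (R = Rz(yaw) Ry(pitch) Rx(roll)).
In Python, from workcell import telemetry, optics, workorder gives the robot as it stands.
- The arm moves only by the shell command python3 -m handwheel 'ROWS' [FORCE]. ROWS is JSON, a list of rows, each an object of numbers: "tx", "ty", "tz": the shift along the tool's x, y, z in m; "ax", "ay", "az": the turn, a rotation vector about the tool's x, y, z in degrees; "jaw": the gripper command: -1 is shut, 1 is fully open, values between are in proportion. A call has exactly 10 rows; each row shifts and turns the commanded pose from where the row before left it, along the tool's axes as they then stand; what a row does not reach is not made up. A row lasts 1/8 s, in which the tool goes at most 62.5 mm and 10.7 degrees, less where a joint would pass 70% of its speed; a pose out of reach is approached as far as the arm can. A call is refused whole if a number of a shift passes 0.0625 or a number of a turn 10.7, either way. A call with a gripper value outside its range is refused whole. The fingers move at their own pace and stop on an object; FORCE is the grip in N (left out, the last holds). Time passes only in rows, so rows that do not move let the fingers close, or fill a call up. It gives the time, the measured TCP pose, the force, the opening and the grip force at its end, in the units of the state.
- telemetry.get_obs(): the state, without advancing time (a new reading comes with each control period).
- optics.camera(name): name is "side" or "top" or "wrist"; returns a dict with "color" (480x640x3 uint8, red, green, blue), "K" (3x3 intrinsics, pixels), "extrinsics" (4x4, takes a point from camera to world coordinates); the wrist camera has in their place "mount" (4x4, takes a point from camera to tool coordinates, whose origin is the TCP and whose axes are the flange's). Camera axes: x right, y down, z forward; pixel columns grow to the right and rows downward; lengths in m; the calibration is good to about 2 mm. A picture is of the moment at which its call begins: read the wrist's pose just before it. There is no depth.
- workorder.job_done(): hands the job in; it is judged then, once.
The state is a dict: "time": time; "q": joint angles; "qd": joint speeds; "joint_efforts": joint torques, N m; "ee_pos": TCP position; "tcp_rot": TCP orientation; "wrist_force": force on the tool from outside, world axes, zero at the start; "torque": the same for the moment, N m; "opening": finger opening in m; "grasp_force": force on a finger pad.
Only numpy, scipy, OpenCV 4.12 (cv2) and the standard library are available. Lean on these libraries where they do the work, as an engineer would, in place of code of your own. Each camera call takes 0.05 s, during which the arm holds its last target. There are 200 camera calls.

## Working session

There is one attempt and no reset: what is moved stays moved. The work goes in short steps, Python scripts to look and compute and a shell command to move; the robot and the scene stay as the last step left them, time stands still between calls to the robot, and variables do not carry over. Pictures are saved under pics/ and viewed, at most 12 in all, crops included, and the job is handed in when it is done.

```bash
mkdir -p pics; ls; python3 - <<'E'
from workcell import telemetry, optics
import cv2, numpy as np
print(telemetry.get_obs())
for n in("top","side"):
    c=optics.camera(n); cv2.imwrite(f"pics/{n}0.png",c["color"][:,:,::-1])
    np.savez(f"{n}0.npz",**c); print(n,c["K"].tolist(),np.round(c["extrinsics"],4).tolist())
c=optics.camera("wrist");print(np.round(c["mount"],4).tolist(),c["K"].tolist())
E
```

```text
pics
{'time': 0.0, 'q': array([-6.33120506e+01,  5.01322031e+00,  1.00353083e+01,  9.50992086e+01,
        1.09865119e-03,  8.99998057e+01]), 'qd': array([ 0.01904767,  0.03926836,  0.05107171, -0.07617427, -0.06434474,
       -0.0256337 ]), 'joint_efforts': array([ 1.43206791e-03, -5.20385027e+01,  4.64807475e+01,  1.63797790e-02,
        1.12903199e-04, -1.09001874e-05]), 'ee_pos': array([ 0.24692863, -0.49120811,  0.23057037]), 'tcp_rot': array([-1.79922879e+02, -1.09891166e-03,  2.66881422e+01]), 'wrist_force': array([ 0.7310227 , -0.30286283,  0.11350034]), 'torque': array([-0.01593146,  0.01830019,  0.01701489]), 'grasp_force': 0.0, 'opening': 0.08543210519141621}
top [[525.9067670023841, 0.0, 310.40637343446275], [0.0, 525.9067670023841, 240.35267840013663], [0.0, 0.0, 1.0]] [[0.0116, -0.9988, 0.0486, 0.4797], [-0.9995, -0.013, -0.0298, 0.0223], [0.0304, -0.0482, -0.9984, 1.316], [0.0, 0.0, 0.0, 1.0]]
side [[619.9128233532462, 0.0, 321.01210853016], [0.0, 619.9128233532462, 239.06173653738884], [0.0, 0.0, 1.0]] [[-0.9038, -0.2846, 0.3195, 0.1803], [-0.4279, 0.6052, -0.6713, 0.822], [-0.0023, -0.7435, -0.6688, 0.9124], [0.0, 0.0, 0.0, 1.0]]
[[0.0002, -0.9501, -0.3118, 0.0787], [1.0, 0.0003, -0.0001, 0.0], [0.0002, -0.3118, 0.9501, -0.1423], [0.0, 0.0, 0.0, 1.0]] [[351.3044171742899, 0.0, 322.9337607440065], [0.0, 351.3044171742899, 238.5152930318447], [0.0, 0.0, 1.0]]
```

View pics/top0.png

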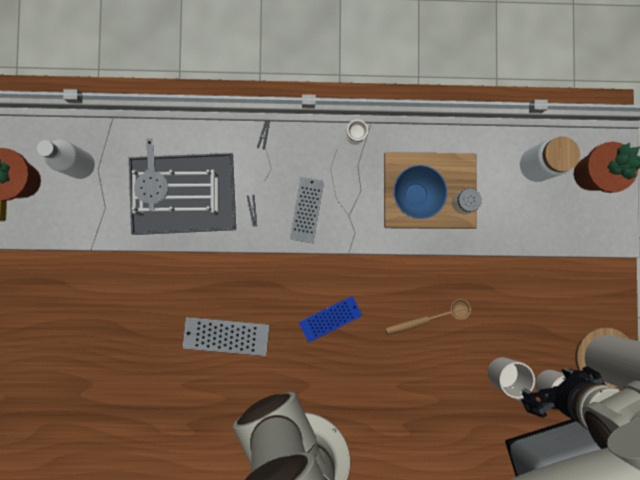

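View pics/side0.png

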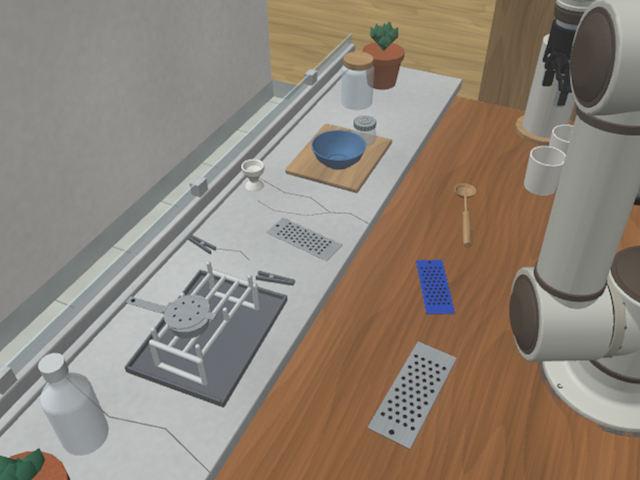

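The top view shows three graters: grey on the sill at (307,210), blue on the counter at (330,318), and a larger grey one on the counter at (226,336). The one on the sill is meant, because it isn't blue and is the smaller of the other two. The rack is at (180,192), with its empty bay on the right. The poacher is at (152,185), and the sill edge is at row ~252. I'll confirm this in a crop and measure.

```bash
cat > h.py <<'E'
import numpy as np, cv2
def ray(uv,z,K,T):
    d=T[:3,:3]@np.linalg.solve(K,[uv[0],uv[1],1.]); o=T[:3,3]
    return o+d*(z-o[2])/d[2]
def proj(p,K,T):
    c=T[:3,:3].T@(np.asarray(p)-T[:3,3]); c=K@c; return c[:2]/c[2]
def wristT(c,obs):
    from scipy.spatial.transform import Rotation as R
    M=np.eye(4);M[:3,:3]=R.from_euler('xyz',obs['tcp_rot'],degrees=True).as_matrix();M[:3,3]=obs['ee_pos'];return M@c['mount']
E
python3 - <<'E'
from h import *
d=np.load("top0.npz");im=d["color"];K,T=d["K"],d["extrinsics"]
c=im[120:262,125:340,::-1]; cv2.imwrite("pics/crop1.png",cv2.resize(c,None,fx=3.7,fy=3.7,interpolation=cv2.INTER_CUBIC))
g=im[170:252,280:335].astype(int)
print(im[150,310],im[215,290],im[184,312],im[240,300],im[240,330])
hsv=cv2.cvtColor(im,cv2.COLOR_RGB2HSV)
m=(im.astype(int).max(2)<172).astype(np.uint8); sub=np.zeros_like(m); sub[172:249,284:330]=m[172:249,284:330]
sub=cv2.morphologyEx(sub,cv2.MORPH_OPEN,np.ones((3,3)))
cs,_=cv2.findContours(sub,cv2.RETR_EXTERNAL,cv2.CHAIN_APPROX_NONE)
k=max(cs,key=cv2.contourArea);r=cv2.minAreaRect(k);print(r)
b=cv2.boxPoints(r);P=np.array([ray(p,.083,K,T) for p in b]);print(b,P,P.mean(0),[np.linalg.norm(P[i]-P[i-1]) for i in range(4)])
# sill edge
for u in range(240,400,20):
    s=hsv[235:270,u,1].astype(int); v=235+np.argmax(s>60); print(u,v,ray((u,v-.5),.08,K,T).round(4))
E
```

```text
[157 158 156] [155 157 154] [123 127 129] [123 126 128] [155 156 154]
((306.5, 210.0), (76.0, 45.0), 90.0)
[[284. 172.]
 [329. 172.]
 [329. 248.]
 [284. 248.]] [[ 0.70031793  0.04964656  0.083     ]
 [ 0.70213025 -0.05668267  0.083     ]
 [ 0.52226033 -0.05845942  0.083     ]
 [ 0.52092857  0.0471341   0.083     ]] [ 0.61140927 -0.00459036  0.083     ] [np.float64(0.17940695018820538), np.float64(0.1063446707734952), np.float64(0.1798786981298002), np.float64(0.10560191346170576)]
240 253 [0.5092 0.15   0.08  ]
260 253 [0.5098 0.1033 0.08  ]
280 253 [0.5103 0.0564 0.08  ]
300 254 [0.5086 0.0095 0.08  ]
320 254 [ 0.5092 -0.0376  0.08  ]
340 254 [ 0.5097 -0.0847  0.08  ]
360 254 [ 0.5103 -0.132   0.08  ]
380 255 [ 0.5085 -0.1794  0.08  ]
```

View pics/crop1.png

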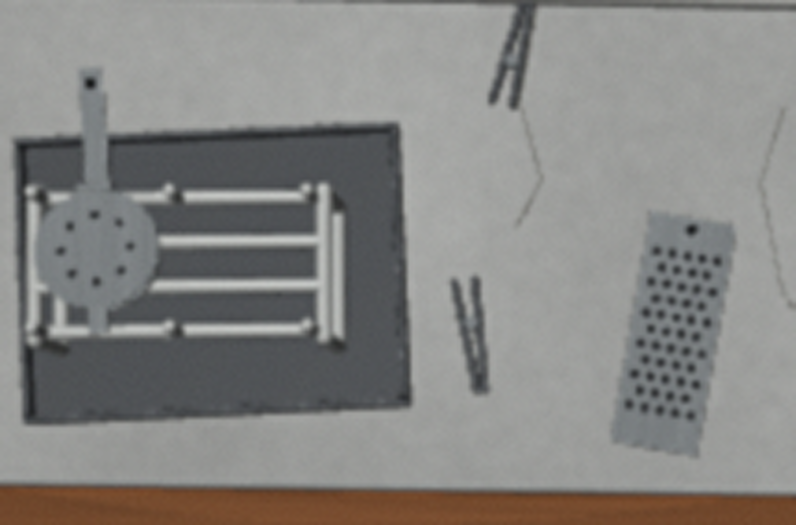

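```bash
python3 - <<'E'
from h import *
d=np.load("top0.npz");im=d["color"];K,T=d["K"],d["extrinsics"]
m=(im.max(2)<143).astype(np.uint8); sub=np.zeros_like(m); sub[172:249,284:330]=m[172:249,284:330]
sub=cv2.morphologyEx(sub,cv2.MORPH_CLOSE,np.ones((3,3)));sub=cv2.morphologyEx(sub,cv2.MORPH_OPEN,np.ones((5,5)))
cs,_=cv2.findContours(sub,cv2.RETR_EXTERNAL,cv2.CHAIN_APPROX_NONE)
k=max(cs,key=cv2.contourArea);r=cv2.minAreaRect(k)
P=np.array([ray(p,.083,K,T) for p in cv2.boxPoints(r)]);print(r,P.round(4),P.mean(0),[np.linalg.norm(P[i]-P[i-1]) for i in range(4)])
f=lambda u,v:(u/3.7+125-.36,v/3.7+120-.36)
print('hand',[ray(f(*p),.083,K,T).round(4).tolist() for p in [(650,212),(736,222),(699,457),(612,442)]])
for p in [(172,327),(308,325),(170,190),(308,188)]: print('peg',ray(f(*p),.178,K,T).round(4))
for p in [(240,197),(240,241),(240,286),(240,330)]: print('bar',ray(f(*p),.153,K,T).round(4))
for p in [(400,125),(410,405),(25,422),(15,140)]: print('tray',ray(f(*p),.088,K,T).round(4))
for p in [(480,392),(462,278),(490,103),(528,8)]: print('clothespeg',ray(f(*p),.09,K,T).round(4))
s=np.load("side0.npz");im=s["color"];cv2.imwrite("pics/crop2.png",cv2.resize(im[210:420,110:310,::-1],None,fx=2.85,fy=2.85,interpolation=cv2.INTER_CUBIC))
E
```

```text
((306.6009521484375, 209.78018188476562), (24.551883697509766, 64.12548065185547), 9.92624568939209) [[ 0.5416  0.0357  0.083 ]
 [ 0.6913  0.0117  0.083 ]
 [ 0.6821 -0.0456  0.083 ]
 [ 0.5324 -0.0211  0.083 ]] [ 0.61185645 -0.00481     0.083     ] [np.float64(0.057611419582979266), np.float64(0.15156140878371716), np.float64(0.05798484467537004), np.float64(0.15171591812157947)]
hand [[0.6892, 0.011, 0.083], [0.6837, -0.044, 0.083], [0.5332, -0.022, 0.083], [0.542, 0.0333, 0.083]]
peg [0.6009 0.2895 0.178 ]
peg [0.6033 0.2108 0.178 ]
peg [0.6813 0.2927 0.178 ]
peg [0.6839 0.2124 0.178 ]
bar [0.6823 0.257  0.153 ]
bar [0.6558 0.2564 0.153 ]
bar [0.6288 0.2557 0.153 ]
bar [0.6024 0.2551 0.153 ]
tray [0.7413 0.1703 0.088 ]
tray [0.5634 0.1607 0.088 ]
tray [0.5495 0.4006 0.088 ]
tray [0.7274 0.4117 0.088 ]
clothespeg [0.5721 0.1167 0.09  ]
clothespeg [0.6441 0.1292 0.09  ]
clothespeg [0.756  0.1134 0.09  ]
clothespeg [0.8175 0.0903 0.09  ]
```

View pics/crop2.png

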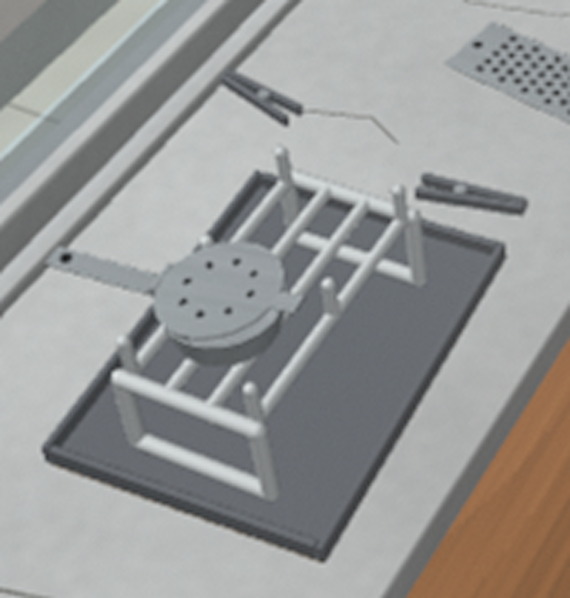

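The crops show the sill grater (top crop corners ~(650,212), (736,222), (699,457), (612,442)) and the empty bay between the pegs at crop x 172 and 308, beside the poacher. The measured grater size of 151 × 58 mm confirms it's the right one. The side crop shows the bay clear.

- **Grater:** centre (0.612, -0.005), yaw -9°
- **Sill edge:** x 0.5095
- **Bay:** (0.642, 0.251), yaw ~2°

I'll move above the grater with the fingers shut.

```bash
python3 -m handwheel '[{"tx":0.0344,"ty":-0.0166,"jaw":-1},{"tx":0.0344,"ty":-0.0166,"jaw":-1},{"tx":0.0344,"ty":-0.0166,"jaw":-1},{"tx":0.0344,"ty":-0.0166,"jaw":-1},{"tx":0.0344,"ty":-0.0166,"jaw":-1},{"tx":0.0344,"ty":-0.0166,"jaw":-1},{"tx":0.0344,"ty":-0.0166,"jaw":-1},{"tx":0.0344,"ty":-0.0166,"jaw":-1},{"tx":0.0344,"ty":-0.0166,"jaw":-1},{"tx":0.0344,"ty":-0.0166,"jaw":-1}]' 40
python3 -m handwheel '[{"tx":0.0344,"ty":-0.0166,"jaw":-1},{"tx":0.0344,"ty":-0.0166,"jaw":-1},{"tx":0.0344,"ty":-0.0166,"jaw":-1},{"tx":0.0344,"ty":-0.0166,"jaw":-1},{"tx":0.0344,"ty":-0.0166,"jaw":-1},{"tx":0.0344,"ty":-0.0166,"jaw":-1},{"az":-10.5,"jaw":-1},{"az":-10.5,"jaw":-1},{"az":-10.5,"jaw":-1},{"az":-10.5,"jaw":-1}]'
```

```text
$[0]: bad value
$[0]: bad value
```

```bash
python3 -m handwheel '[{"tx":0.0344,"ty":-0.0166,"tz":0,"ax":0,"ay":0,"az":0,"jaw":-1},{"tx":0.0344,"ty":-0.0166,"tz":0,"ax":0,"ay":0,"az":0,"jaw":-1},{"tx":0.0344,"ty":-0.0166,"tz":0,"ax":0,"ay":0,"az":0,"jaw":-1},{"tx":0.0344,"ty":-0.0166,"tz":0,"ax":0,"ay":0,"az":0,"jaw":-1},{"tx":0.0344,"ty":-0.0166,"tz":0,"ax":0,"ay":0,"az":0,"jaw":-1},{"tx":0.0344,"ty":-0.0166,"tz":0,"ax":0,"ay":0,"az":0,"jaw":-1},{"tx":0.0344,"ty":-0.0166,"tz":0,"ax":0,"ay":0,"az":0,"jaw":-1},{"tx":0.0344,"ty":-0.0166,"tz":0,"ax":0,"ay":0,"az":0,"jaw":-1},{"tx":0.0344,"ty":-0.0166,"tz":0,"ax":0,"ay":0,"az":0,"jaw":-1},{"tx":0.0344,"ty":-0.0166,"tz":0,"ax":0,"ay":0,"az":0,"jaw":-1}]' 40
```

```text
time: 1.4
ee_pos: [0.4804, -0.1875, 0.2311]
tcp_rot: [-180.0, 0.0, 26.7]
wrist_force: [-0.4, 0.5, -0.5]
opening: -0.0001
grasp_force: 0.0
```

```bash
python3 -m handwheel '[{"tx":0.0412,"ty":-0.0199,"tz":0,"ax":0,"ay":0,"az":0,"jaw":-1},{"tx":0.0412,"ty":-0.0199,"tz":0,"ax":0,"ay":0,"az":0,"jaw":-1},{"tx":0.0412,"ty":-0.0199,"tz":0,"ax":0,"ay":0,"az":0,"jaw":-1},{"tx":0.0412,"ty":-0.0199,"tz":0,"ax":0,"ay":0,"az":0,"jaw":-1},{"tx":0.0412,"ty":-0.0199,"tz":0,"ax":0,"ay":0,"az":0,"jaw":-1},{"tx":0,"ty":0,"tz":0.012,"ax":0,"ay":0,"az":-10.7,"jaw":-1},{"tx":0,"ty":0,"tz":0.012,"ax":0,"ay":0,"az":-10.7,"jaw":-1},{"tx":0,"ty":0,"tz":0.012,"ax":0,"ay":0,"az":-10.7,"jaw":-1},{"tx":0,"ty":0,"tz":0.012,"ax":0,"ay":0,"az":-10.7,"jaw":-1},{"tx":0,"ty":0,"tz":0.012,"ax":0,"ay":0,"az":-10.7,"jaw":-1}]'
python3 - <<'E'
from h import *
from workcell import telemetry, optics
o=telemetry.get_obs();c=optics.camera("wrist");np.savez("w1.npz",T=wristT(c,o),**c);cv2.imwrite("pics/w1.png",c["color"][:,:,::-1]);print(o["ee_pos"],o["wrist_force"])
print(proj([.612,-.005,.083],c["K"],wristT(c,o)))
E
```

```text
time: 2.65
ee_pos: [0.619, -0.0072, 0.1705]
tcp_rot: [-180.0, 0.0, 80.5]
wrist_force: [-0.6, 0.1, 0.9]
opening: -0.0003
grasp_force: 0.0
[ 0.6190293  -0.00716656  0.17045801] [-0.64374627  0.10580547  0.89968683]
[314.00845698 242.42823783]
```

View pics/w1.png

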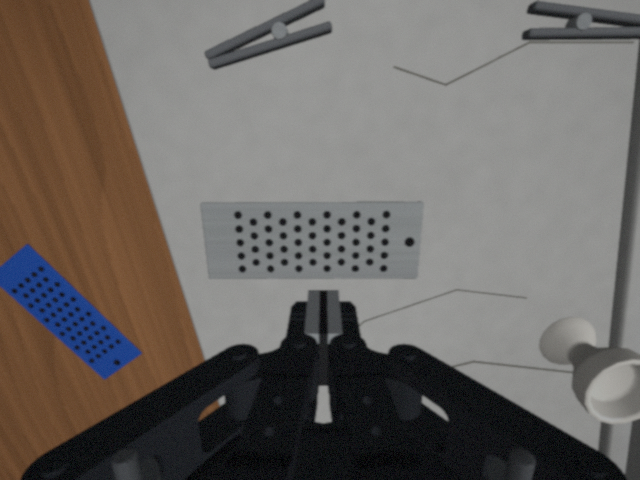

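The wrist view shows the grater with corners (202,202), (423,202), (418,279), (208,279). Its centre matches the prediction (314,242) to about 1 px. I'll descend now.

```bash
python3 -m handwheel '[{"tx":0,"ty":0,"tz":0.015,"ax":0,"ay":0,"az":0,"jaw":-1},{"tx":0,"ty":0,"tz":0.015,"ax":0,"ay":0,"az":0,"jaw":-1},{"tx":0,"ty":0,"tz":0.015,"ax":0,"ay":0,"az":0,"jaw":-1},{"tx":0,"ty":0,"tz":0.015,"ax":0,"ay":0,"az":0,"jaw":-1},{"tx":0,"ty":0,"tz":0.015,"ax":0,"ay":0,"az":0,"jaw":-1},{"tx":0,"ty":0,"tz":0.006,"ax":0,"ay":0,"az":0,"jaw":-1},{"tx":0,"ty":0,"tz":0.003,"ax":0,"ay":0,"az":0,"jaw":-1},{"tx":0,"ty":0,"tz":0.002,"ax":0,"ay":0,"az":0,"jaw":-1},{"tx":0,"ty":0,"tz":0.001,"ax":0,"ay":0,"az":0,"jaw":-1},{"tx":0,"ty":0,"tz":0.0005,"ax":0,"ay":0,"az":0,"jaw":-1}]'
```

```text
time: 3.95
ee_pos: [0.6193, -0.0072, 0.0841]
tcp_rot: [180.0, -0.0, 80.2]
wrist_force: [0.2, 0.8, -0.1]
opening: 0.0001
grasp_force: 0.0
```

```bash
python3 -m handwheel '[{"tx":0,"ty":0,"tz":0.0005,"ax":0,"ay":0,"az":0,"jaw":-1},{"tx":0,"ty":0,"tz":0.0005,"ax":0,"ay":0,"az":0,"jaw":-1},{"tx":0,"ty":0,"tz":0.0005,"ax":0,"ay":0,"az":0,"jaw":-1},{"tx":0,"ty":0,"tz":0,"ax":0,"ay":0,"az":0,"jaw":-1},{"tx":0,"ty":0,"tz":0,"ax":0,"ay":0,"az":0,"jaw":-1},{"tx":0,"ty":0,"tz":0,"ax":0,"ay":0,"az":0,"jaw":-1},{"tx":0,"ty":0,"tz":0,"ax":0,"ay":0,"az":0,"jaw":-1},{"tx":0,"ty":0,"tz":0,"ax":0,"ay":0,"az":0,"jaw":-1},{"tx":0,"ty":0,"tz":0,"ax":0,"ay":0,"az":0,"jaw":-1},{"tx":0,"ty":0,"tz":0,"ax":0,"ay":0,"az":0,"jaw":-1}]'
```

```text
time: 5.2
ee_pos: [0.6193, -0.0072, 0.0831]
tcp_rot: [180.0, -0.0, 80.2]
wrist_force: [-2.8, 0.2, 5.4]
opening: -0.0001
grasp_force: 2.8
```

```bash
python3 -m handwheel '[{"tx":0,"ty":0,"tz":0.0007,"ax":0,"ay":0,"az":0,"jaw":-1},{"tx":0,"ty":0,"tz":0,"ax":0,"ay":0,"az":0,"jaw":-1},{"tx":0,"ty":-0.002,"tz":0,"ax":0,"ay":0,"az":0,"jaw":-1},{"tx":0,"ty":-0.004,"tz":0,"ax":0,"ay":0,"az":0,"jaw":-1},{"tx":0,"ty":-0.004,"tz":0,"ax":0,"ay":0,"az":0,"jaw":-1},{"tx":0,"ty":-0.004,"tz":0,"ax":0,"ay":0,"az":0,"jaw":-1},{"tx":0,"ty":-0.004,"tz":0,"ax":0,"ay":0,"az":0,"jaw":-1},{"tx":0,"ty":-0.004,"tz":0,"ax":0,"ay":0,"az":0,"jaw":-1},{"tx":0,"ty":-0.002,"tz":0,"ax":0,"ay":0,"az":0,"jaw":-1},{"tx":0,"ty":0,"tz":0,"ax":0,"ay":0,"az":0,"jaw":-1}]'
cat > front.py <<'E'
from h import *
from workcell import optics, telemetry
c=optics.camera("wrist");o=telemetry.get_obs();T=wristT(c,o);im=c["color"]
np.savez("wl.npz",T=T,**c)
hit=[]
hsv=cv2.cvtColor(im,cv2.COLOR_RGB2HSV)
m=((im.max(2)>160)).astype(np.uint8)
m=cv2.morphologyEx(m,cv2.MORPH_CLOSE,np.ones((9,9)));m=cv2.morphologyEx(m,cv2.MORPH_OPEN,np.ones((9,9)))
print(im[60,300],im[210,225])
cs,_=cv2.findContours(m,cv2.RETR_EXTERNAL,cv2.CHAIN_APPROX_SIMPLE)
for k in cs:
    if cv2.contourArea(k)>3000: print(cv2.contourArea(k),cv2.minAreaRect(k))
cv2.imwrite("pics/wl_%d.png"%(o["time"]*100),im[:,:,::-1])
print(o["ee_pos"],o["wrist_force"],"pics/wl_%d.png"%(o["time"]*100))
E
python3 front.py
```

```text
time: 6.45
ee_pos: [0.5967, -0.0031, 0.0831]
tcp_rot: [179.8, -0.0, 80.2]
wrist_force: [2.3, 0.2, 7.0]
opening: -0.0001
grasp_force: 3.3
[150 150 148] [146 144 144]
[ 0.59669318 -0.00314636  0.08306126] [1.67028948 0.1676717  6.36676839] pics/wl_650.png
```

View pics/wl_650.png

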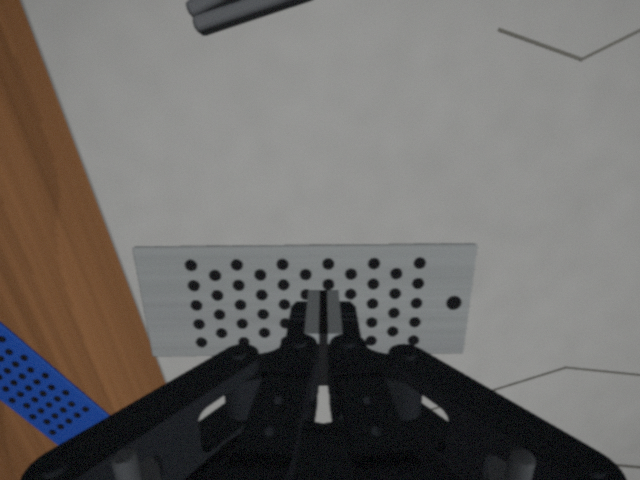

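```bash
python3 - <<'E'
from h import *
d=np.load("wl.npz");K,T=d["K"],d["T"]
P=np.array([ray(p,.083,K,T) for p in [(134,247),(477,243),(464,354),(153,356)]]);print(P.round(4),P.mean(0))
d=np.load("w1.npz");K,T=d["K"],d["T"]
P=np.array([ray(p,.083,K,T) for p in [(202,202),(423,202),(418,279),(208,279)]]);print(P.round(4),P.mean(0))
E
```

```text
[[ 0.5207  0.0391  0.083 ]
 [ 0.666   0.0157  0.083 ]
 [ 0.6578 -0.0398  0.083 ]
 [ 0.5111 -0.0153  0.083 ]] [ 5.88907098e-01 -6.59428092e-05  8.30000000e-02]
[[ 0.5433  0.0352  0.083 ]
 [ 0.6884  0.0111  0.083 ]
 [ 0.6806 -0.0444  0.083 ]
 [ 0.5324 -0.0198  0.083 ]] [ 0.61118629 -0.00446432  0.083     ]
```

The corners are now (134,247), (477,243), (464,354), (153,356), and the grater has followed the fingertips (22.3 of 23 mm). I'll slide it another 44 mm.

```bash
python3 -m handwheel '[{"tx":0,"ty":-0.003,"tz":0,"ax":0,"ay":0,"az":0,"jaw":-1},{"tx":0,"ty":-0.005,"tz":0,"ax":0,"ay":0,"az":0,"jaw":-1},{"tx":0,"ty":-0.006,"tz":0,"ax":0,"ay":0,"az":0,"jaw":-1},{"tx":0,"ty":-0.006,"tz":0,"ax":0,"ay":0,"az":0,"jaw":-1},{"tx":0,"ty":-0.006,"tz":0,"ax":0,"ay":0,"az":0,"jaw":-1},{"tx":0,"ty":-0.006,"tz":0,"ax":0,"ay":0,"az":0,"jaw":-1},{"tx":0,"ty":-0.006,"tz":0,"ax":0,"ay":0,"az":0,"jaw":-1},{"tx":0,"ty":-0.004,"tz":0,"ax":0,"ay":0,"az":0,"jaw":-1},{"tx":0,"ty":-0.002,"tz":0,"ax":0,"ay":0,"az":0,"jaw":-1},{"tx":0,"ty":0,"tz":0,"ax":0,"ay":0,"az":0,"jaw":-1}]'
python3 front.py
```

```text
time: 7.75
ee_pos: [0.5534, 0.0044, 0.083]
tcp_rot: [179.8, -0.0, 80.2]
wrist_force: [2.1, 0.1, 5.9]
opening: 0.0003
grasp_force: 3.4
[153 154 151] [152 152 150]
[0.55338624 0.00437717 0.08305934] [ 1.98216713 -0.71178379  5.90330692] pics/wl_780.png
```

```bash
python3 -m handwheel '[{"tx":0,"ty":0,"tz":-0.005,"ax":0,"ay":0,"az":0,"jaw":-1},{"tx":0,"ty":0,"tz":-0.02,"ax":0,"ay":0,"az":0,"jaw":-1},{"tx":0,"ty":0,"tz":-0.03,"ax":0,"ay":0,"az":0,"jaw":-1},{"tx":0,"ty":-0.03,"tz":-0.03,"ax":0,"ay":0,"az":0,"jaw":-1},{"tx":0,"ty":-0.03,"tz":-0.02,"ax":0,"ay":0,"az":0,"jaw":-1},{"tx":0,"ty":-0.03,"tz":0,"ax":0,"ay":0,"az":0,"jaw":-1},{"tx":0,"ty":-0.03,"tz":0,"ax":0,"ay":0,"az":0,"jaw":-1},{"tx":0,"ty":-0.03,"tz":0,"ax":0,"ay":0,"az":0,"jaw":-1},{"tx":0,"ty":-0.02,"tz":0,"ax":0,"ay":0,"az":0,"jaw":-1},{"tx":0,"ty":0,"tz":0,"ax":0,"ay":0,"az":0,"jaw":0}]'
python3 - <<'E'
from h import *
from workcell import optics
c=optics.camera("top");np.savez("top1.npz",**c);im=c["color"];K,T=c["K"],c["extrinsics"]
cv2.imwrite("pics/top1.png",cv2.resize(im[160:300,250:390,::-1],None,fx=4,fy=4,interpolation=cv2.INTER_CUBIC))
E
```

```text
time: 9.05
ee_pos: [0.3841, 0.0336, 0.1871]
tcp_rot: [179.9, -0.0, 80.2]
wrist_force: [1.3, -0.5, 0.3]
opening: 0.0171
grasp_force: 0.0
```

View pics/top1.png

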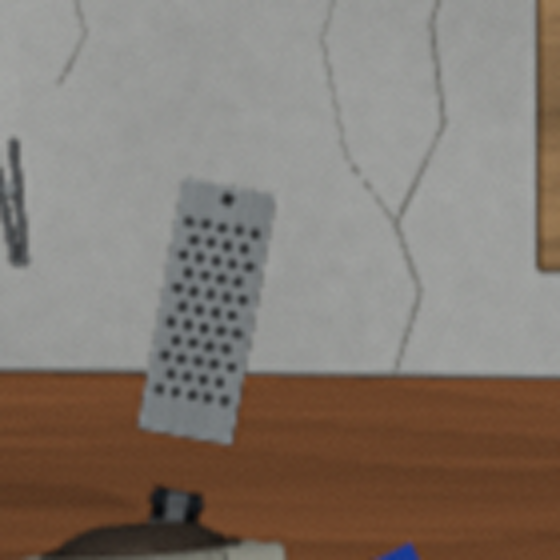

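The crop shows the grater with corners (182,179), (276,195), (232,445), (139,428) and the edge at crop row ~372, so it overhangs by ~38 mm. Next I'll turn the tool horizontal at a standoff.

```bash
python3 - <<'E'
from h import *
d=np.load("top1.npz");K,T=d["K"],d["extrinsics"]
P=np.array([ray((u/4+249.63,v/4+159.63),.083,K,T) for u,v in [(182,179),(276,195),(232,445),(139,428)]]);c=P.mean(0)
f=(P[2]+P[3])/2;b=(P[0]+P[1])/2;print(P.round(4),c,'front',f,'back',b,np.degrees(np.arctan2(*(b-f)[1::-1])),ray((200/4+249.63,372/4+159.63),.08,K,T))
E
python3 -m handwheel '[{"tx":0,"ty":0.05,"tz":0,"ax":0,"ay":0,"az":0,"jaw":0},{"tx":0,"ty":0,"tz":0,"ax":-10,"ay":0,"az":0,"jaw":0},{"tx":0,"ty":0,"tz":0,"ax":-10,"ay":0,"az":0,"jaw":0},{"tx":0,"ty":0,"tz":0,"ax":-10,"ay":0,"az":0,"jaw":0},{"tx":0,"ty":0,"tz":0,"ax":-10,"ay":0,"az":0,"jaw":0},{"tx":0,"ty":0,"tz":0,"ax":-10,"ay":0,"az":0,"jaw":0},{"tx":0,"ty":0,"tz":0,"ax":-10,"ay":0,"az":0,"jaw":0},{"tx":0,"ty":0,"tz":0,"ax":-10,"ay":0,"az":0,"jaw":0},{"tx":0,"ty":0,"tz":0,"ax":-10,"ay":0,"az":0,"jaw":0},{"tx":0,"ty":0,"tz":0,"ax":-10,"ay":0,"az":0,"jaw":0}]'
python3 -c "
from workcell import telemetry as t;o=t.get_obs();print(o['q'],o['ee_pos'],o['tcp_rot'])"
```

```text
[[ 0.624   0.0224  0.083 ]
 [ 0.6153 -0.0331  0.083 ]
 [ 0.468  -0.0089  0.083 ]
 [ 0.4773  0.0456  0.083 ]] [0.54617719 0.00652309 0.083     ] front [0.47269023 0.01837773 0.083     ] back [ 0.61966414 -0.00533155  0.083     ] -9.163795076774049 [0.51060752 0.0103548  0.08      ]
time: 10.35
ee_pos: [0.5792, 0.0985, 0.207]
tcp_rot: [100.3, 2.7, 76.1]
wrist_force: [0.6, 0.2, 1.2]
opening: 0.0425
grasp_force: 0.0
[ 28.70210505 -40.99131329 -65.76375513 -10.8480099  -42.28602081
  96.73329229] [0.57918749 0.09850435 0.20702615] [100.26625256   2.69346384  76.05202999]
```

```bash
cat >> h.py <<'E'
def turn(az,n):
    from scipy.spatial.transform import Rotation as R
    from workcell import telemetry
    o=telemetry.get_obs();a=R.from_euler('xyz',o['tcp_rot'],degrees=True);b=R.from_euler('xyz',[90,0,az+90],degrees=True)
    print('turn/row',((a.inv()*b).as_rotvec(degrees=True)/n).round(2))
def shift(to,n,az):
    from workcell import telemetry
    from scipy.spatial.transform import Rotation as R
    o=telemetry.get_obs();b=R.from_euler('xyz',[90,0,az+90],degrees=True)
    print('shift/row',(b.inv().apply(np.array(to)-o['ee_pos'])/n).round(4), o['ee_pos'].round(4),o['tcp_rot'].round(2),o['q'].round(1))
E
python3 -c "
from h import *
turn(-30,5);shift([.496,.12,.20],5,-30)"
```

```text
turn/row [-1.96 -3.15  0.82]
shift/row [-0.0046 -0.0014 -0.0166] [0.5792 0.0985 0.207 ] [100.27   2.69  76.05] [ 28.7 -41.  -65.8 -10.8 -42.3  96.7]
```

```bash
python3 -m handwheel '[{"tx":0,"ty":0,"tz":0,"ax":-1.96,"ay":-3.15,"az":0.82,"jaw":0},{"tx":0,"ty":0,"tz":0,"ax":-1.96,"ay":-3.15,"az":0.82,"jaw":0},{"tx":0,"ty":0,"tz":0,"ax":-1.96,"ay":-3.15,"az":0.82,"jaw":0},{"tx":0,"ty":0,"tz":0,"ax":-1.96,"ay":-3.15,"az":0.82,"jaw":0},{"tx":0,"ty":0,"tz":0,"ax":-1.96,"ay":-3.15,"az":0.82,"jaw":0},{"tx":-0.0046,"ty":-0.0014,"tz":-0.0166,"ax":0,"ay":0,"az":0,"jaw":0},{"tx":-0.0046,"ty":-0.0014,"tz":-0.0166,"ax":0,"ay":0,"az":0,"jaw":0},{"tx":-0.0046,"ty":-0.0014,"tz":-0.0166,"ax":0,"ay":0,"az":0,"jaw":0},{"tx":-0.0046,"ty":-0.0014,"tz":-0.0166,"ax":0,"ay":0,"az":0,"jaw":0},{"tx":-0.0046,"ty":-0.0014,"tz":-0.0166,"ax":0,"ay":0,"az":0,"jaw":0}]'
python3 -c "
from h import *
turn(-30,2);shift([.496,.12,.0815],8,-30)"
```

```text
time: 11.6
ee_pos: [0.509, 0.1344, 0.2075]
tcp_rot: [90.8, -0.2, 59.3]
wrist_force: [-0.9, 0.4, 0.4]
opening: 0.0421
grasp_force: 0.0
turn/row [-0.41  0.37 -0.09]
shift/row [-0.0024 -0.0157 -0.0005] [0.509  0.1344 0.2075] [90.82 -0.18 59.26] [ 46.7 -23.1 -65.8 -39.  -77.4  93.8]
```

```bash
python3 -m handwheel '[{"tx":-0.004,"ty":-0.012,"tz":-0.001,"ax":-0.41,"ay":0.37,"az":-0.09,"jaw":0},{"tx":-0.004,"ty":-0.012,"tz":-0.001,"ax":-0.41,"ay":0.37,"az":-0.09,"jaw":0},{"tx":-0.004,"ty":-0.012,"tz":-0.001,"ax":0,"ay":0,"az":0,"jaw":0},{"tx":-0.004,"ty":-0.012,"tz":-0.001,"ax":0,"ay":0,"az":0,"jaw":0},{"tx":-0.004,"ty":-0.012,"tz":-0.001,"ax":0,"ay":0,"az":0,"jaw":0},{"tx":0,"ty":0,"tz":0,"ax":0,"ay":0,"az":0,"jaw":0},{"tx":0,"ty":0,"tz":0,"ax":0,"ay":0,"az":0,"jaw":0},{"tx":0,"ty":0,"tz":0,"ax":0,"ay":0,"az":0,"jaw":0},{"tx":0,"ty":0,"tz":0,"ax":0,"ay":0,"az":0,"jaw":0},{"tx":0,"ty":0,"tz":0,"ax":0,"ay":0,"az":0,"jaw":0}]'
python3 -c "
from h import *
turn(-30,2);shift([.496,.12,.0815],8,-30)"
```

```text
time: 12.85
ee_pos: [0.5129, 0.1389, 0.1485]
tcp_rot: [90.6, 0.2, 58.8]
wrist_force: [0.1, -0.2, 0.0]
opening: 0.0425
grasp_force: 0.0
turn/row [-0.29  0.59  0.09]
shift/row [-0.0031 -0.0084 -0.0006] [0.5129 0.1389 0.1485] [90.57  0.18 58.82] [ 46.8  -8.4 -65.8 -54.6 -78.   92.5]
```

Horizontal tool poses run into the arm's wrist limits at this radius. A better grasp is tool-down, straddling the 56 mm width at the overhang with the fingertips in the air in front of the sill. In the rack, the same grasp leaves the fingers in front of the front bar. I'll go back to tool-down.

```bash
python3 -m handwheel '[{"tx":0,"ty":0.03,"tz":0,"ax":0,"ay":0,"az":0,"jaw":0.5},{"tx":0,"ty":0.03,"tz":0,"ax":0,"ay":0,"az":0,"jaw":1},{"tx":0,"ty":0,"tz":0,"ax":10,"ay":0,"az":0,"jaw":1},{"tx":0,"ty":0,"tz":0,"ax":10,"ay":0,"az":0,"jaw":1},{"tx":0,"ty":0,"tz":0,"ax":10,"ay":0,"az":0,"jaw":1},{"tx":0,"ty":0,"tz":0,"ax":10,"ay":0,"az":0,"jaw":1},{"tx":0,"ty":0,"tz":0,"ax":10,"ay":0,"az":0,"jaw":1},{"tx":0,"ty":0,"tz":0,"ax":10,"ay":0,"az":0,"jaw":1},{"tx":0,"ty":0,"tz":0,"ax":10,"ay":0,"az":0,"jaw":1},{"tx":0,"ty":0,"tz":0,"ax":10,"ay":0,"az":0,"jaw":1}]'
cat >> h.py <<'E'
def down(to,yaw,n,m):
    from workcell import telemetry
    from scipy.spatial.transform import Rotation as R
    o=telemetry.get_obs();a=R.from_euler('xyz',o['tcp_rot'],degrees=True);b=R.from_euler('xyz',[180,0,yaw],degrees=True)
    print('turn/row',((a.inv()*b).as_rotvec(degrees=True)/n).round(2),'then shift/row',(b.inv().apply(np.array(to)-o['ee_pos'])/m).round(4),o['ee_pos'].round(4),o['tcp_rot'].round(2),o['q'].round(1))
E
python3 -c "
from h import *
down([.487,.016,.15],-9.2,10,5)"
```

```text
time: 14.1
ee_pos: [0.5442, 0.1686, 0.2016]
tcp_rot: [144.2, 0.2, 61.7]
wrist_force: [0.5, 0.9, -0.6]
opening: 0.0858
grasp_force: 0.0
turn/row [ 3.12 -2.19  6.85] then shift/row [-0.0064  0.0319  0.0103] [0.5442 0.1686 0.2016] [144.23   0.19  61.66] [ 32.  -13.7 -17.6  66.6 -30.6 144.9]
```

```bash
python3 -m handwheel '[{"tx":0,"ty":0,"tz":0,"ax":3.12,"ay":-2.19,"az":6.85,"jaw":1},{"tx":0,"ty":0,"tz":0,"ax":3.12,"ay":-2.19,"az":6.85,"jaw":1},{"tx":0,"ty":0,"tz":0,"ax":3.12,"ay":-2.19,"az":6.85,"jaw":1},{"tx":0,"ty":0,"tz":0,"ax":3.12,"ay":-2.19,"az":6.85,"jaw":1},{"tx":0,"ty":0,"tz":0,"ax":3.12,"ay":-2.19,"az":6.85,"jaw":1},{"tx":0,"ty":0,"tz":0,"ax":3.12,"ay":-2.19,"az":6.85,"jaw":1},{"tx":0,"ty":0,"tz":0,"ax":3.12,"ay":-2.19,"az":6.85,"jaw":1},{"tx":0,"ty":0,"tz":0,"ax":3.12,"ay":-2.19,"az":6.85,"jaw":1},{"tx":0,"ty":0,"tz":0,"ax":3.12,"ay":-2.19,"az":6.85,"jaw":1},{"tx":0,"ty":0,"tz":0,"ax":3.12,"ay":-2.19,"az":6.85,"jaw":1}]'
python3 -c "
from h import *
down([.487,.016,.15],-9.2,2,8)"
```

```text
time: 15.35
ee_pos: [0.5706, 0.0449, 0.2006]
tcp_rot: [-175.4, 1.0, 2.3]
wrist_force: [0.5, 1.6, -0.1]
opening: 0.0857
grasp_force: 0.0
turn/row [-2.23  0.71  5.72] then shift/row [-0.0097  0.0052  0.0063] [0.5706 0.0449 0.2006] [-175.42    0.96    2.28] [  2.2   8.5  10.4  92.9   4.6 179.9]
```

```bash
python3 -c "
from h import *
down([.487,.016,.15],170.8,16,8)"
python3 -m handwheel '[{"tx":0,"ty":0,"tz":0,"ax":-4.58,"ay":0,"az":0,"jaw":1},{"tx":0,"ty":0,"tz":0,"ax":0,"ay":1,"az":-9,"jaw":1},{"tx":0,"ty":0,"tz":0,"ax":0,"ay":0,"az":-10.6,"jaw":1},{"tx":0,"ty":0,"tz":0,"ax":0,"ay":0,"az":-10.6,"jaw":1},{"tx":0,"ty":0,"tz":0,"ax":0,"ay":0,"az":-10.6,"jaw":1},{"tx":0,"ty":0,"tz":0,"ax":0,"ay":0,"az":-10.6,"jaw":1},{"tx":0,"ty":0,"tz":0,"ax":0,"ay":0,"az":-10.6,"jaw":1},{"tx":0,"ty":0,"tz":0,"ax":0,"ay":0,"az":-10.6,"jaw":1},{"tx":0,"ty":0,"tz":0,"ax":0,"ay":0,"az":-10.6,"jaw":1},{"tx":0,"ty":0,"tz":0,"ax":0,"ay":0,"az":-10.6,"jaw":1}]'
python3 -c "
from h import *
down([.487,.016,.15],170.8,8,2)"
```

```text
turn/row [ -0.13  -0.41 -10.53] then shift/row [ 0.0097 -0.0052  0.0063] [0.5706 0.0449 0.2006] [-175.42    0.96    2.28] [  2.2   8.5  10.4  92.9   4.6 179.9]
time: 16.6
ee_pos: [0.5711, 0.0351, 0.2004]
tcp_rot: [179.9, -0.4, 97.6]
wrist_force: [-0.2, -0.6, 0.1]
opening: 0.0853
grasp_force: 0.0
turn/row [ 0.04 -0.03 -9.15] then shift/row [ 0.04   -0.0162  0.0252] [0.5711 0.0351 0.2004] [179.9   -0.4   97.56] [ 3.3  7.4  9.3 91.8  0.4 85.8]
```

```bash
python3 -m handwheel '[{"tx":0,"ty":0,"tz":0,"ax":0,"ay":0,"az":-9.15,"jaw":1},{"tx":0,"ty":0,"tz":0,"ax":0,"ay":0,"az":-9.15,"jaw":1},{"tx":0,"ty":0,"tz":0,"ax":0,"ay":0,"az":-9.15,"jaw":1},{"tx":0,"ty":0,"tz":0,"ax":0,"ay":0,"az":-9.15,"jaw":1},{"tx":0,"ty":0,"tz":0,"ax":0,"ay":0,"az":-9.15,"jaw":1},{"tx":0,"ty":0,"tz":0,"ax":0,"ay":0,"az":-9.15,"jaw":1},{"tx":0,"ty":0,"tz":0,"ax":0,"ay":0,"az":-9.15,"jaw":1},{"tx":0,"ty":0,"tz":0,"ax":0,"ay":0,"az":-9.15,"jaw":1},{"tx":0.04,"ty":-0.016,"tz":0.02,"ax":0,"ay":0,"az":0,"jaw":1},{"tx":0.04,"ty":-0.016,"tz":0.02,"ax":0,"ay":0,"az":0,"jaw":1}]'
python3 -c "
from h import *
down([.4875,.016,.0575],170.8,1,5)"
```

```text
time: 17.85
ee_pos: [0.4861, 0.0171, 0.1593]
tcp_rot: [179.6, -0.0, 170.4]
wrist_force: [-1.0, 0.0, 0.4]
opening: 0.0853
grasp_force: 0.0
turn/row [ 0.4  -0.03 -0.37] then shift/row [-0.0003 -0.0002  0.0204] [0.4861 0.0171 0.1593] [ 1.7960e+02 -3.0000e-02  1.7043e+02] [ 1.8 -4.6 -7.5 87.1  0.4 11.3]
```

```bash
python3 -m handwheel '[{"tx":-0.001,"ty":-0.001,"tz":0,"ax":0,"ay":0,"az":-0.4,"jaw":1},{"tx":0,"ty":0,"tz":0.015,"ax":0,"ay":0,"az":0,"jaw":1},{"tx":0,"ty":0,"tz":0.015,"ax":0,"ay":0,"az":0,"jaw":1},{"tx":0,"ty":0,"tz":0.015,"ax":0,"ay":0,"az":0,"jaw":1},{"tx":0,"ty":0,"tz":0.01,"ax":0,"ay":0,"az":0,"jaw":1},{"tx":0,"ty":0,"tz":0,"ax":0,"ay":0,"az":0,"jaw":1},{"tx":0,"ty":0,"tz":0,"ax":0,"ay":0,"az":0,"jaw":1},{"tx":0,"ty":0,"tz":0,"ax":0,"ay":0,"az":0,"jaw":1},{"tx":0,"ty":0,"tz":0,"ax":0,"ay":0,"az":0,"jaw":1},{"tx":0,"ty":0,"tz":0,"ax":0,"ay":0,"az":0,"jaw":1}]'
python3 - <<'E'
from h import *
from workcell import telemetry, optics
o=telemetry.get_obs();c=optics.camera("wrist");np.savez("w2.npz",T=wristT(c,o),**c);cv2.imwrite("pics/w2.png",c["color"][:,:,::-1]);print(o["ee_pos"],o["wrist_force"])
E
```

```text
time: 19.1
ee_pos: [0.4879, 0.0165, 0.1057]
tcp_rot: [179.6, 0.0, 170.8]
wrist_force: [0.2, -0.4, 0.4]
opening: 0.0851
grasp_force: 0.0
[0.48791132 0.01647624 0.10570004] [ 0.19951775 -0.40215929  0.4032774 ]
```

View pics/w2.png

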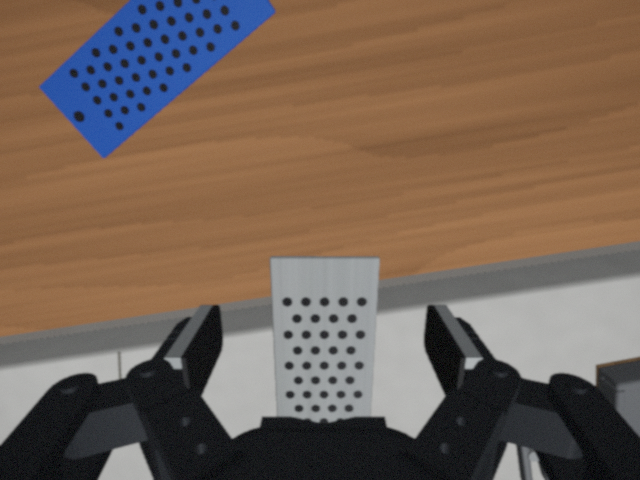

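The plate sits centred between the open fingers (plate edges at columns 270 and 379, fingers at 220 and 427). Its front end is at row 257, out over the wood. I'll descend and grip.

```bash
python3 -c "
from h import *
d=np.load('w2.npz');print(ray((324.5,257),.083,d['K'],d['T']))"
python3 -m handwheel '[{"tx":0,"ty":0,"tz":0.008,"ax":0,"ay":0,"az":0,"jaw":1},{"tx":0,"ty":0,"tz":0.008,"ax":0,"ay":0,"az":0,"jaw":1},{"tx":0,"ty":0,"tz":0.008,"ax":0,"ay":0,"az":0,"jaw":1},{"tx":0,"ty":0,"tz":0.008,"ax":0,"ay":0,"az":0,"jaw":1},{"tx":0,"ty":0,"tz":0.008,"ax":0,"ay":0,"az":0,"jaw":1},{"tx":0,"ty":0,"tz":0.006,"ax":0,"ay":0,"az":0,"jaw":1},{"tx":0,"ty":0,"tz":0.002,"ax":0,"ay":0,"az":0,"jaw":1},{"tx":0,"ty":0,"tz":0,"ax":0,"ay":0,"az":0,"jaw":0.7},{"tx":0,"ty":0,"tz":0,"ax":0,"ay":0,"az":0,"jaw":0.5},{"tx":0,"ty":0,"tz":0,"ax":0,"ay":0,"az":0,"jaw":0.4}]' 60
python3 -m handwheel '[{"tx":0,"ty":0,"tz":0,"ax":0,"ay":0,"az":0,"jaw":0.3},{"tx":0,"ty":0,"tz":0,"ax":0,"ay":0,"az":0,"jaw":0.2},{"tx":0,"ty":0,"tz":0,"ax":0,"ay":0,"az":0,"jaw":0},{"tx":0,"ty":0,"tz":0,"ax":0,"ay":0,"az":0,"jaw":-0.5},{"tx":0,"ty":0,"tz":0,"ax":0,"ay":0,"az":0,"jaw":-1},{"tx":0,"ty":0,"tz":0,"ax":0,"ay":0,"az":0,"jaw":-1},{"tx":0,"ty":0,"tz":0,"ax":0,"ay":0,"az":0,"jaw":-1},{"tx":0,"ty":0,"tz":0,"ax":0,"ay":0,"az":0,"jaw":-1},{"tx":0,"ty":0,"tz":0,"ax":0,"ay":0,"az":0,"jaw":-1},{"tx":0,"ty":0,"tz":0,"ax":0,"ay":0,"az":0,"jaw":-1}]' 60
```

```text
[0.47104365 0.01939851 0.083     ]
time: 20.4
ee_pos: [0.488, 0.0168, 0.0578]
tcp_rot: [179.6, 0.0, 170.8]
wrist_force: [-0.1, 0.2, -0.3]
opening: 0.0599
grasp_force: 0.0
time: 21.65
ee_pos: [0.488, 0.0169, 0.0579]
tcp_rot: [179.6, 0.0, 170.8]
wrist_force: [-1.9, 0.6, 5.5]
opening: 0.0541
grasp_force: 62.0
```

```bash
python3 -m handwheel '[{"tx":0,"ty":0,"tz":0,"ax":0,"ay":0,"az":0,"jaw":-1},{"tx":0,"ty":0,"tz":-0.004,"ax":0,"ay":0,"az":0,"jaw":-1},{"tx":0,"ty":0,"tz":-0.01,"ax":0,"ay":0,"az":0,"jaw":-1},{"tx":0,"ty":0,"tz":-0.018,"ax":0,"ay":0,"az":0,"jaw":-1},{"tx":0,"ty":0,"tz":-0.02,"ax":0,"ay":0,"az":0,"jaw":-1},{"tx":0,"ty":0,"tz":-0.02,"ax":0,"ay":0,"az":0,"jaw":-1},{"tx":0,"ty":0,"tz":-0.02,"ax":0,"ay":0,"az":0,"jaw":-1},{"tx":0,"ty":0,"tz":-0.02,"ax":0,"ay":0,"az":0,"jaw":-1},{"tx":0,"ty":0,"tz":-0.018,"ax":0,"ay":0,"az":0,"jaw":-1},{"tx":0,"ty":0,"tz":-0.01,"ax":0,"ay":0,"az":0,"jaw":-1}]' 100
python3 - <<'E'
from h import *
from workcell import telemetry, optics
o=telemetry.get_obs();print(o['ee_pos'],o['opening'],o['grasp_force'])
c=optics.camera("side");np.savez("side2.npz",**c);d=optics.camera("wrist");np.savez("w3.npz",T=wristT(d,o),**d)
a=cv2.resize(c["color"][140:320,200:440],(400,300));b=cv2.resize(d["color"],(400,300));cv2.imwrite("pics/s2.png",np.hstack([a,b])[:,:,::-1])
E
```

```text
time: 22.9
ee_pos: [0.488, 0.0158, 0.1991]
tcp_rot: [179.6, 0.1, 170.8]
wrist_force: [-0.7, -0.0, -1.8]
opening: 0.0524
grasp_force: 104.5
[0.48800321 0.01583084 0.19909242] 0.05239216757442635 104.45614686235785
```

View pics/s2.png

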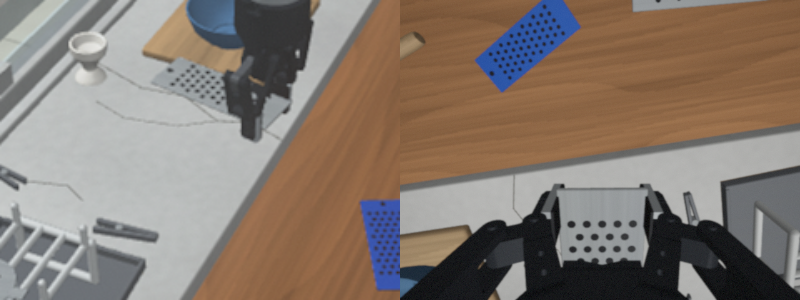

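The left panel shows the grater held level and clear above the sill. In the right panel the plate is gripped symmetrically between the pads. I'll check its tilt against projected corners.

```bash
python3 - <<'E'
from h import *
d=np.load("side2.npz");K,T=d["K"],d["extrinsics"]
a=np.radians(-9.2);X=np.array([np.cos(a),np.sin(a),0]);Y=np.array([-X[1],X[0],0]);F=np.array([.4722,.0187,.083+.1412])
for t in (-3,0,3):
    Xt=np.array([X[0]*np.cos(np.radians(t)),X[1]*np.cos(np.radians(t)),-np.sin(np.radians(t))])
    print(t,[((proj(F+l*Xt+s*.028*Y,K,T)-[200,140])*1.667).round(0).tolist() for l,s in((0,1),(0,-1),(.15,1),(.15,-1))])
E
python3 -c "
from h import *
down([.56,.264,.20],182.2,2,8)"
```

```text
-3 [[265.0, 125.0], [292.0, 97.0], [149.0, 70.0], [179.0, 45.0]]
0 [[265.0, 125.0], [292.0, 97.0], [149.0, 76.0], [179.0, 51.0]]
3 [[265.0, 125.0], [292.0, 97.0], [150.0, 81.0], [179.0, 57.0]]
turn/row [ 0.21  0.07 -5.69] then shift/row [-0.0102  0.0307 -0.0002] [0.4881 0.0159 0.1987] [1.7957e+02 1.0000e-01 1.7082e+02] [ 1.6 -4.2 -2.8 91.2  0.4 10.8]
```

The rear sags about 3°, which I'll compensate for with a small pitch. Now I'll carry it over to the bay.

```bash
python3 -m handwheel '[{"tx":0,"ty":0,"tz":0,"ax":0,"ay":0,"az":-5.7,"jaw":-1},{"tx":0,"ty":0,"tz":0,"ax":0,"ay":0,"az":-5.7,"jaw":-1},{"tx":-0.012,"ty":0.0287,"tz":0,"ax":0,"ay":0,"az":0,"jaw":-1},{"tx":-0.012,"ty":0.0287,"tz":0,"ax":0,"ay":0,"az":0,"jaw":-1},{"tx":-0.012,"ty":0.0287,"tz":0,"ax":0,"ay":0,"az":0,"jaw":-1},{"tx":-0.012,"ty":0.0287,"tz":0,"ax":0,"ay":0,"az":0,"jaw":-1},{"tx":-0.012,"ty":0.0287,"tz":0,"ax":0,"ay":0,"az":0,"jaw":-1},{"tx":-0.012,"ty":0.0287,"tz":0,"ax":0,"ay":0,"az":0,"jaw":-1},{"tx":-0.012,"ty":0.0287,"tz":0,"ax":0,"ay":0,"az":0,"jaw":-1},{"tx":-0.012,"ty":0.0287,"tz":0,"ax":0,"ay":0,"az":0,"jaw":-1}]'
python3 -m handwheel '[{"tx":0,"ty":0,"tz":0,"ax":0,"ay":-1.5,"az":0,"jaw":-1},{"tx":0,"ty":0,"tz":0,"ax":0,"ay":-1.5,"az":0,"jaw":-1},{"tx":0,"ty":0,"tz":0.005,"ax":0,"ay":0,"az":0,"jaw":-1},{"tx":0,"ty":0,"tz":0.005,"ax":0,"ay":0,"az":0,"jaw":-1},{"tx":0,"ty":0,"tz":0.005,"ax":0,"ay":0,"az":0,"jaw":-1},{"tx":0,"ty":0,"tz":0,"ax":0,"ay":0,"az":0,"jaw":-1},{"tx":0,"ty":0,"tz":0,"ax":0,"ay":0,"az":0,"jaw":-1},{"tx":0,"ty":0,"tz":0,"ax":0,"ay":0,"az":0,"jaw":-1},{"tx":0,"ty":0,"tz":0,"ax":0,"ay":0,"az":0,"jaw":-1},{"tx":0,"ty":0,"tz":0,"ax":0,"ay":0,"az":0,"jaw":-1}]'
python3 - <<'E'
from h import *
from workcell import telemetry, optics
o=telemetry.get_obs();print(o['ee_pos'],o['tcp_rot'],o['opening'],o['grasp_force'])
c=optics.camera("side");np.savez("side3.npz",**c);d=optics.camera("top");np.savez("top3.npz",**d)
a=cv2.resize(c["color"][190:415,120:345],(400,400),interpolation=cv2.INTER_CUBIC);b=cv2.resize(d["color"][130:240,130:240],(400,400),interpolation=cv2.INTER_CUBIC);cv2.imwrite("pics/s3.png",np.hstack([a,b])[:,:,::-1])
E
```

```text
time: 24.25
ee_pos: [0.5748, 0.2499, 0.1982]
tcp_rot: [179.6, 0.0, -177.8]
wrist_force: [1.4, 0.1, -1.1]
opening: 0.0526
grasp_force: 104.5
time: 25.5
ee_pos: [0.5756, 0.2491, 0.1844]
tcp_rot: [179.6, 3.1, -177.8]
wrist_force: [-0.5, -0.1, -0.7]
opening: 0.0528
grasp_force: 104.6
[0.5755686  0.24913957 0.18435092] [ 179.59253591    3.09618907 -177.80428139] 0.052776708681997644 104.60931770503521
```

View pics/s3.png

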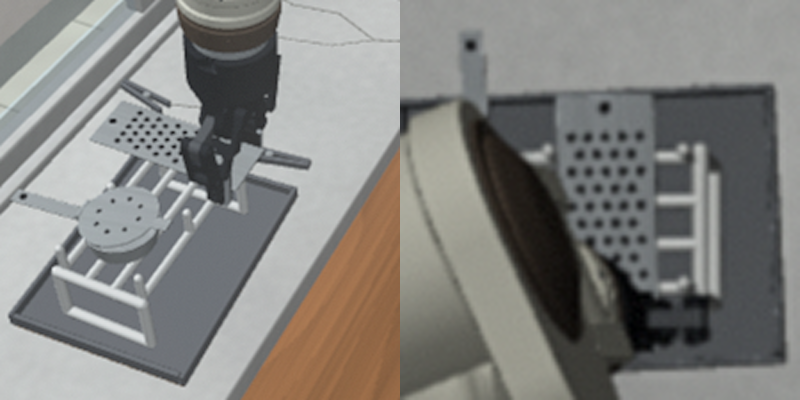

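The left panel shows the grater level above the empty bay. In the right panel its rear corners are at (556,96) and (655,97), between the back pegs at (547,150) and (684,150). I'll check the lateral fit.

```bash
python3 - <<'E'
from h import *
d=np.load("top3.npz");K,T=d["K"],d["extrinsics"]
f=lambda u,v:((u-400)/3.636+129.6,v/3.636+129.6)
l=ray(f(556,96),.212,K,T);r=ray(f(655,97),.212,K,T);r2=ray(f(655,290),.212,K,T);l2=ray(f(568,200),.212,K,T)
print(l,r,r2,(l+r)/2, np.degrees(np.arctan2(*(r-r2)[1::-1])))
for p in [(547,152),(684,150),(684,282)]: print(ray(f(*p),.178,K,T))
c=np.array([.6424,.2514]);print('rear mid target y',.2514+.067*np.sin(np.radians(2.2)))
s=np.load("side3.npz");K,T=s["K"],s["extrinsics"]
a=np.radians(2.2);C=np.array([.6345,.2514,.0]);X=np.array([np.cos(a),np.sin(a),0]);Y=np.array([-X[1],X[0],0])
for z in(.205,.212,.219): print(z,[((proj(C+[0,0,z]+lx*.075*X+s*.028*Y,K,T)-[120,190])*1.778).round(0).tolist() for lx,s in((1,1),(1,-1),(-1,-1))])
E
```

```text
[0.70712028 0.28135295 0.212     ] [0.70755932 0.22445356 0.212     ] [0.59537948 0.22202163 0.212     ] [0.7073398  0.25290325 0.212     ] 1.2419110411391179
[0.68041886 0.29383432 0.178     ]
[0.68300473 0.21280014 0.178     ]
[0.60397037 0.21114392 0.178     ]
rear mid target y 0.2539719832088638
0.205 [[89.0, 141.0], [122.0, 103.0], [264.0, 147.0]]
0.212 [[88.0, 136.0], [121.0, 97.0], [263.0, 141.0]]
0.219 [[86.0, 130.0], [120.0, 92.0], [263.0, 136.0]]
```

```bash
python3 -m handwheel '[{"tx":0,"ty":0,"tz":0.008,"ax":0,"ay":0,"az":0,"jaw":-1},{"tx":0,"ty":0,"tz":0.01,"ax":0,"ay":0,"az":0,"jaw":-1},{"tx":0,"ty":0,"tz":0.01,"ax":0,"ay":0,"az":0,"jaw":-1},{"tx":0,"ty":0,"tz":0.008,"ax":0,"ay":0,"az":0,"jaw":-1},{"tx":0,"ty":0,"tz":0.005,"ax":0,"ay":0,"az":0,"jaw":-1},{"tx":0,"ty":0,"tz":0.003,"ax":0,"ay":0,"az":0,"jaw":-1},{"tx":0,"ty":0,"tz":0.002,"ax":0,"ay":0,"az":0,"jaw":-1},{"tx":0,"ty":0,"tz":0.001,"ax":0,"ay":0,"az":0,"jaw":-1},{"tx":0,"ty":0,"tz":0,"ax":0,"ay":0,"az":0,"jaw":-1},{"tx":0,"ty":0,"tz":0,"ax":0,"ay":0,"az":0,"jaw":-1}]'
```

```text
time: 26.85
ee_pos: [0.5781, 0.2496, 0.1375]
tcp_rot: [179.6, 3.1, -177.8]
wrist_force: [-0.2, -0.1, -1.1]
opening: 0.0525
grasp_force: 104.6
```

```bash
python3 -m handwheel '[{"tx":0,"ty":0,"tz":0.0005,"ax":0,"ay":0,"az":0,"jaw":-1},{"tx":0,"ty":0,"tz":0.0005,"ax":0,"ay":0,"az":0,"jaw":-1},{"tx":0,"ty":0,"tz":0.0005,"ax":0,"ay":0,"az":0,"jaw":-1},{"tx":0,"ty":0,"tz":0.0005,"ax":0,"ay":0,"az":0,"jaw":-1},{"tx":0,"ty":0,"tz":0.0005,"ax":0,"ay":0,"az":0,"jaw":-1},{"tx":0,"ty":0,"tz":0.0005,"ax":0,"ay":0,"az":0,"jaw":-1},{"tx":0,"ty":0,"tz":0,"ax":0,"ay":0,"az":0,"jaw":-1},{"tx":0,"ty":0,"tz":0,"ax":0,"ay":0,"az":0,"jaw":-1},{"tx":0,"ty":0,"tz":0,"ax":0,"ay":0,"az":0,"jaw":-1},{"tx":0,"ty":0,"tz":0,"ax":0,"ay":0,"az":0,"jaw":-1}]'
```

```text
time: 28.1
ee_pos: [0.5782, 0.2496, 0.1344]
tcp_rot: [179.6, 3.1, -177.8]
wrist_force: [-0.7, 1.0, -0.4]
opening: 0.0527
grasp_force: 104.6
```

```bash
python3 -m handwheel '[{"tx":0,"ty":0,"tz":0.0005,"ax":0,"ay":0,"az":0,"jaw":-1},{"tx":0,"ty":0,"tz":0.0005,"ax":0,"ay":0,"az":0,"jaw":-1},{"tx":0,"ty":0,"tz":0.0005,"ax":0,"ay":0,"az":0,"jaw":-1},{"tx":0,"ty":0,"tz":0.0005,"ax":0,"ay":0,"az":0,"jaw":-1},{"tx":0,"ty":0,"tz":0.0005,"ax":0,"ay":0,"az":0,"jaw":-1},{"tx":0,"ty":0,"tz":0,"ax":0,"ay":0,"az":0,"jaw":-1},{"tx":0,"ty":0,"tz":0,"ax":0,"ay":0,"az":0,"jaw":-1},{"tx":0,"ty":0,"tz":0,"ax":0,"ay":0,"az":0,"jaw":-1},{"tx":0,"ty":0,"tz":0,"ax":0,"ay":0,"az":0,"jaw":-1},{"tx":0,"ty":0,"tz":0,"ax":0,"ay":0,"az":0,"jaw":-1}]'
```

```text
time: 29.35
ee_pos: [0.5784, 0.2496, 0.1319]
tcp_rot: [179.6, 3.1, -177.8]
wrist_force: [0.0, -0.6, -2.0]
opening: 0.0526
grasp_force: 104.6
```

```bash
python3 -m handwheel '[{"tx":0,"ty":0,"tz":0.0005,"ax":0,"ay":0,"az":0,"jaw":-1},{"tx":0,"ty":0,"tz":0.0005,"ax":0,"ay":0,"az":0,"jaw":-1},{"tx":0,"ty":0,"tz":0.0005,"ax":0,"ay":0,"az":0,"jaw":-1},{"tx":0,"ty":0,"tz":0.0005,"ax":0,"ay":0,"az":0,"jaw":-1},{"tx":0,"ty":0,"tz":0,"ax":0,"ay":0,"az":0,"jaw":-1},{"tx":0,"ty":0,"tz":0,"ax":0,"ay":0,"az":0,"jaw":-1},{"tx":0,"ty":0,"tz":0,"ax":0,"ay":0,"az":0,"jaw":-1},{"tx":0,"ty":0,"tz":0,"ax":0,"ay":0,"az":0,"jaw":-1},{"tx":0,"ty":0,"tz":0,"ax":0,"ay":0,"az":0,"jaw":-1},{"tx":0,"ty":0,"tz":0,"ax":0,"ay":0,"az":0,"jaw":-1}]'
```

```text
time: 30.6
ee_pos: [0.5784, 0.2496, 0.13]
tcp_rot: [179.6, 3.1, -177.8]
wrist_force: [-2.9, -0.1, 5.3]
opening: 0.0527
grasp_force: 104.9
```

The grater is on the bars (5 N), so I'll release it.

```bash
python3 -m handwheel '[{"tx":0,"ty":0,"tz":0,"ax":0,"ay":0,"az":0,"jaw":-1},{"tx":0,"ty":0,"tz":0,"ax":0,"ay":0,"az":0,"jaw":-1},{"tx":0,"ty":0,"tz":0,"ax":0,"ay":0,"az":0,"jaw":0.25},{"tx":0,"ty":0,"tz":0,"ax":0,"ay":0,"az":0,"jaw":0.35},{"tx":0,"ty":0,"tz":0,"ax":0,"ay":0,"az":0,"jaw":0.45},{"tx":0,"ty":0,"tz":0,"ax":0,"ay":0,"az":0,"jaw":0.55},{"tx":0,"ty":0,"tz":0,"ax":0,"ay":0,"az":0,"jaw":0.65},{"tx":0,"ty":0,"tz":0,"ax":0,"ay":0,"az":0,"jaw":0.75},{"tx":0,"ty":0,"tz":0,"ax":0,"ay":0,"az":0,"jaw":0.75},{"tx":0,"ty":0,"tz":0,"ax":0,"ay":0,"az":0,"jaw":0.75}]' 20
```

```text
time: 31.85
ee_pos: [0.5785, 0.2496, 0.1299]
tcp_rot: [179.6, 3.1, -177.8]
wrist_force: [-0.2, -0.0, -0.9]
opening: 0.075
grasp_force: 0.0
```

Rise straight up, then back away.

```bash
python3 -m handwheel '[{"tx":0,"ty":0,"tz":-0.005,"ax":0,"ay":0,"az":0,"jaw":0.75},{"tx":0,"ty":0,"tz":-0.01,"ax":0,"ay":0,"az":0,"jaw":0.75},{"tx":0,"ty":0,"tz":-0.02,"ax":0,"ay":0,"az":0,"jaw":0.75},{"tx":0,"ty":0,"tz":-0.03,"ax":0,"ay":0,"az":0,"jaw":0.75},{"tx":0,"ty":0,"tz":-0.03,"ax":0,"ay":0,"az":0,"jaw":0.75},{"tx":0.03,"ty":0,"tz":-0.02,"ax":0,"ay":0,"az":0,"jaw":0.75},{"tx":0.05,"ty":0,"tz":0,"ax":0,"ay":0,"az":0,"jaw":0.75},{"tx":0.05,"ty":0,"tz":0,"ax":0,"ay":0,"az":0,"jaw":0.75},{"tx":0.05,"ty":0,"tz":0,"ax":0,"ay":0,"az":0,"jaw":0.75},{"tx":0.02,"ty":0,"tz":0,"ax":0,"ay":0,"az":0,"jaw":0.75}]'
python3 - <<'E'
from h import *
from workcell import telemetry, optics
o=telemetry.get_obs();print(o['ee_pos'],o['wrist_force'])
c=optics.camera("side");np.savez("side4.npz",**c);d=optics.camera("top");np.savez("top4.npz",**d)
a=cv2.resize(c["color"][190:415,120:345],(400,400),interpolation=cv2.INTER_CUBIC);b=cv2.resize(d["color"][130:240,130:240],(400,400),interpolation=cv2.INTER_CUBIC);cv2.imwrite("pics/s4.png",np.hstack([a,b])[:,:,::-1])
s=np.load("side4.npz");K,T=s["K"],s["extrinsics"]
a=np.radians(2.0);C=np.array([.635,.251,.156]);X=np.array([np.cos(a),np.sin(a),0]);Y=np.array([-X[1],X[0],0])
print([((proj(C+lx*.075*X+q*.028*Y,K,T)-[120,190])*1.778).round(0).tolist() for lx,q in((1,1),(1,-1),(-1,-1),(-1,1))])
print([((proj(C+lx*.075*X+q*.028*Y,d["K"],d["extrinsics"])-[130,130])*3.636+[400,0]).round(0).tolist() for lx,q in((1,1),(1,-1),(-1,-1),(-1,1))])
E
```

```text
time: 33.1
ee_pos: [0.3707, 0.2407, 0.2352]
tcp_rot: [179.5, 3.2, -177.8]
wrist_force: [0.4, 0.0, 0.7]
opening: 0.0746
grasp_force: 0.0
[0.37073757 0.24069417 0.23523623] [0.36864919 0.03823168 0.71691102]
[[97.0, 177.0], [129.0, 139.0], [267.0, 183.0], [239.0, 225.0]]
[[576.0, 111.0], [668.0, 109.0], [672.0, 355.0], [578.0, 357.0]]
```

View pics/s4.png

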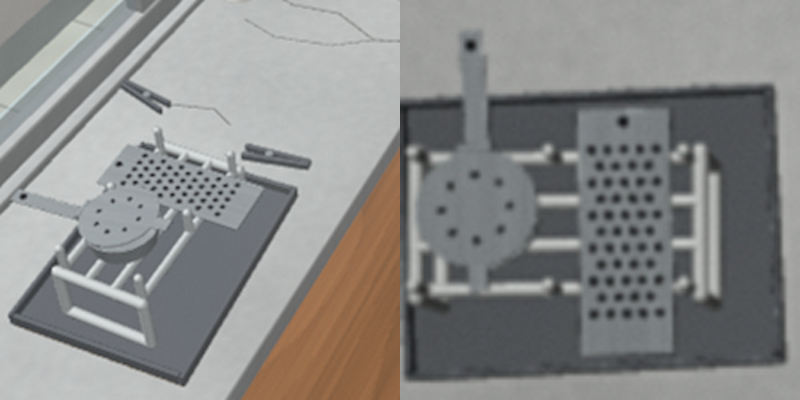

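The grater lies flat in the bay. Its top-view corners (577,110), (669,109), (673,353), (582,355) match the prediction for a flat plate at bay x ≈ -7 mm, y ≈ 0. The poacher and the visible clothes pegs are where they were, so I'll hand it in.

```bash
python3 -c "
from workcell import workorder;print(workorder.job_done())"
```

```text
the job is handed in; nothing more can be done
None
```

I slid the grater out over the sill edge, picked it up and set it flat in the empty rack bay, about 7 mm forward of the bay's middle, then let go and handed the job in at about 33 s (no verdict was returned).

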